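Reset the bridge tester through its recessed button

ROBOT

A 6-joint arm with a two-finger parallel gripper is mounted at the origin on the work surface. World frame = base frame: x ahead of the robot, y to its left, z up, the work surface at z = 0. Lengths are in m, angles in rad, forces in N, time in s.
With the tool pointing down it reaches from about 0.35 to 0.85 m from the base axis. Payload 8.1 kg.
Tool frame: the origin (TCP) lies at the very end of the fingers, on their centre line; the grasp point (between the pads) lies 19 mm behind it (arm.grip_depth is the distance from the TCP to the grasp point, in m); z points along the fingers, y is the direction in which the jaws open and shut (so a half turn about z gives the same grasp; the last joint's range is limited). The gripper opens to 85 mm and grips with 20 to 120 N. Pads are 22 mm wide; open, the fingers measure 114 mm over their backs; the gripper's body (76 mm by 85 mm) begins 54 mm behind the grasp point. The pads swing forward as they close: fully open they stand 13 mm farther back than shut.
Start: joints at [1.081, 0.13, 1.488, -0, 1.523, -0.085], TCP at [0.236, 0.552, 0.231] pointing down, gripper open.
Joint ranges: [-2.96, 2.96], [-0.89, 2.26], [0.02, 2.5], [-1.34, 4.48], [0, 2.73], [-2.66, 2.66]. Speed limits (rad/s): [2.39, 2.39, 2.79, 3.14, 3.14, 3.14].

INTERFACE

Orientations are given as a rotation vector (axis times angle).
In Python, from rig import arm gives the robot as it stands. Calls block until the motion is done:
- arm.move_ptp(position, orientation): joint-space move of the TCP to a pose.
- arm.move_l(position, vel=0.15, orientation=None): straight line of the TCP; orientation=None keeps the orientation; vel is the mean speed in m/s.
- arm.move_j(angles): joint-space move.
- arm.move_gripper(opening, squeeze=None): finger opening in m; squeeze is the grip in N (None keeps the last); returns when the fingers have stopped.
- arm.wait(seconds).
- arm.solve_ik(position, orientation): joint angles nearest the present ones, or None.
- arm.get_state(): the state.
- arm.grab_frame(name): name is "scene" or "top" or "wrist"; returns a dict with "pixels" (420x560x3 uint8, red, green, blue), "depth" (420x560 float32, m along the optical axis (not along the pixel's ray), 0 where there is no reading), "vertical_fov" (degrees; the focal length in pixels is half the picture's height over the tangent of half this angle, whatever the lens; pixels are square), "cx", "cy" (the principal point, pixels), "R" (3x3) and "t" (3): a world point X has camera coordinates R X + t; the wrist camera has in their place "hand_eye" (4x4, takes a point from camera to tool coordinates, whose origin is the TCP and whose axes are the flange's). Camera axes: x right, y down, z forward; pixel columns grow to the right and rows downward; lengths in m; the calibration is good to about 2 mm. The wrist camera is an equidistant fisheye: a pixel r from the principal point sees the ray r / f radians off the axis. A picture is of the moment at which its call begins: read the wrist's pose just before it.
A pose or a line that the arm cannot do raises arm.IKError and nothing moves.
- arm.job_done(): hands the job in, once; it reports no verdict.
The state is a dict: "clock": time; "joints": joint angles; "joint_velocities": joint speeds; "tau": joint torques, N m; "ee_pos": TCP position; "orientation": TCP orientation; "wrist_force": force on the tool from outside, world axes, zero at the start; "ft_torque": the same for the moment, N m; "width": finger opening in m.
Only numpy, scipy, OpenCV 4.12 (cv2) and the standard library are available. Lean on these libraries where they do the work, as an engineer would, in place of code of your own. Each camera call takes 0.05 s, during which the arm holds its last target.

TASK

The bridge tester's control box has to be reset: pull the drawer of the white tester cabinet fully open by its bar handle, take the stylus out of its stand, reach its thin metal end down through the round hole in the top of the grey control box in the drawer, and push the recessed button below all the way down. Use only the stylus on the button, leave the drawer open and the other things on the table where they are, and finish while still gripping the stylus and holding the button down.

Things in the scene. Friction and masses are not known exactly. Their poses are not given: they have to be found in the camera images.
- cabinet: White sheet-metal cabinet, 200 (x) x 220 (y) x 100 mm high, fixed to the table; only its drawer moves. Origin: centre of the underside. Its x axis points from the drawer front into the cabinet (the drawer opens towards its -x). On the rear of its roof, from 35 to 85 mm behind the origin, is a fixed blue cradle with a green truss and a steel weight, up to 167 mm above the table.
- drawer (a joint): How far the drawer is pulled out, in m: 0 shut, 0.12 fully open at its stop (starts between 0 and 0.02). Slides straight along the cabinet's -x with about 1.5 N of friction, more when pulled fast, and stays where it is left. The grey drawer front is 220 mm wide and reaches from 4 to 94 mm above the table.
- handle (a point): Middle of the drawer's horizontal steel bar handle (moves with the drawer; axes as the cabinet's). Bar: 10 mm thick, 110 mm long along y, its axis 40 mm in front of the drawer front and 74 mm above the table, with two posts 44 mm either side of the middle.
- aperture (a point): Centre of the mouth of the round hole in the level top (90 x 130 mm, 75 mm above the table) of the grey control box in the drawer; moves with it, axes as the cabinet's. Hole: 16 mm in diameter through a 20 mm cover, 30 mm to the +y side of the box's middle, 105 mm behind the handle bar. With the drawer fully open it is 67 mm in front of the cabinet's roof edge; shut, it is under the roof.
- reset_button (a joint): How far the recessed button is pressed, in m: 0 up, 0.006 fully down at its stop. Springs back up when released; starts to move at about 1.5 N and is fully down at about 5 N.
- button_cap: White round button cap, 23 mm in diameter, below the hole and centred on it; moves straight down. Its top is 22 mm below the mouth of the hole when up. Origin: on the button's axis, 13 mm below the top of the cap.
- stylus: Stylus, 115 mm long, about 40 g (varies), upright in its stand, thin end down: round steel shaft 6 mm thick and 55 mm long below, black square handle 15 x 15 x 60 mm above. Origin: the bottom end of the shaft; z points up along it, x and y are square to the handle's faces. In the stand the origin is 7 mm, the handle's lower end 62 mm and its top 122 mm above the table.
- stand: Grey square block 60 x 60 x 62 mm high, fixed to the table, with a 10 mm hole in the middle of its top in which the shaft hangs (hole 58 mm deep). Origin: centre of the underside. It is to the left or to the right of the cabinet's front.
- tape: Bystander: white roll of tape lying flat, 72 mm in diameter, 24 mm high. Origin: centre of the underside. Lies on the other side from the stand.
- weights: Bystander: two steel plates one on the other, 52 x 52 x 24 mm together. Origin: centre of the underside.
- printing_pen: Bystander: dark hand-held printing pen lying flat, 140 mm long along its x axis, 22 mm wide, 20 mm high. Origin: on the underside, at the middle of the 120 mm long grip.

How it is judged:
On the way, in this order (a step that is already met when the one before it is completed fails the run):
1. the drawer is pulled fully open (at least 108 of its 120 mm) (value of joint drawer above 0.108 m), for 0.2 s.
2. the thin end of the stylus is inside the hole of the control box, at least 10 mm below its mouth (horizontal distance between stylus and aperture below 0.008 m and z of stylus in the frame of aperture below -0.01 m and value of joint drawer above 0.1 m), for 0.1 s.
At the end, for the whole second after the job is handed in: Through the last second: drawer open over 100 mm, button pressed over 4.8 of its 6 mm, stylus bearing on the cap with over 1.5 N, its thin end within 8 mm of the hole's axis and over 22 mm below its mouth, and the fingers gripping the stylus with over 3 N (value of joint drawer above 0.1 m and value of joint reset_button above 0.0048 m and contact force between stylus and button_cap above 1.5 N and contact force between the fingers and stylus above 3 N and horizontal distance between stylus and aperture below 0.008 m and z of stylus in the frame of aperture below -0.022 m); the arm keeps its last pose, push and grip.
It fails at once if something other than the stylus (fingers or arm) presses the button (contact force between any of the fingers, the arm and button_cap above 0.5 N).
It fails at once if a bystander (tape, weights, printing pen) is shifted by more than 20 mm (distance of any of tape, weights, printing_pen from where it was at the start of the episode above 0.02 m).
It also fails if it takes over 51 s, if anything falls off the work surface, if the arm or the gripper's body presses on something with over 40 N, if the wrist force passes 120 N, or if a joint passes its speed limit or range.

## Working session

There is one attempt and no reset: what is moved stays moved. The work goes in short steps, each a Python script; the robot and the scene stay as the last script left them, time stands still between calls to the robot, and variables do not carry over. Pictures are saved under pics/ and viewed, and the job is handed in when it is done.

```bash
ls; mkdir -p pics
python3 - <<'E'
from rig import arm
import cv2,numpy as np
for n in ["scene","top"]:
    f=arm.grab_frame(n); np.savez(f"{n}0.npz",**f)
    cv2.imwrite(f"pics/{n}0.png",f["pixels"][:,:,::-1]); print(n,f["vertical_fov"],f["cx"],f["cy"],f["R"],f["t"])
s=arm.get_state();print(s)
E
```

```text
pics
scene 44.67647196976147 280.94399490865044 206.79736184416666 [[ 0.63090437  0.77579422 -0.010149  ]
 [ 0.40794727 -0.34282771 -0.8461963 ]
 [-0.65995356  0.52972869 -0.53277464]] [-0.36302924 -0.16537123  1.4949909 ]
top 54.012391386863676 278.447580424468 209.066913108622 [[ 0.00585556 -0.99991782  0.01140497]
 [-0.99876269 -0.00641128 -0.04931516]
 [ 0.04938423 -0.01110209 -0.99871815]] [-0.0234862   0.56965962  0.99634646]
{'clock': 0.1, 'joints': array([ 1.08058059e+00,  1.31093312e-01,  1.48916744e+00, -1.24062386e-06,
        1.52299164e+00, -8.53821101e-02]), 'joint_velocities': array([ 2.29375585e-03, -3.48859084e-04, -1.85743258e-03,  1.66511802e-03,
        1.24605216e-03,  4.53523492e-05]), 'tau': array([ 1.13033664e-03, -5.70957220e+01, -5.01938653e+01, -1.35002188e-04,
        8.25713680e-03,  2.98205543e-05]), 'ee_pos': array([0.23605809, 0.55107995, 0.23034636]), 'orientation': array([-6.31482818e-01, -3.07699127e+00,  2.50005483e-03]), 'wrist_force': array([ 0.25038405,  0.40947765, -0.03797048]), 'ft_torque': array([ 0.01182192, -0.0197102 , -0.00085201]), 'width': 0.08535420516576955}
```

View pics/top0.png

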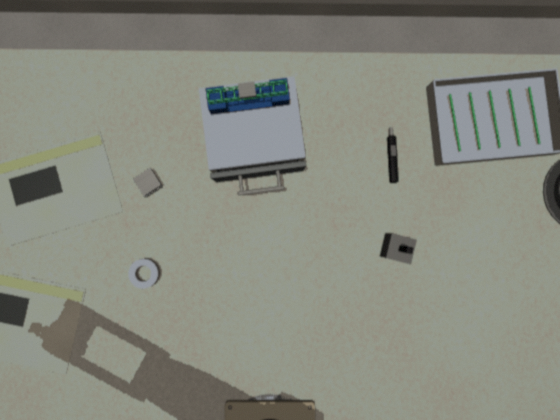

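View pics/scene0.png

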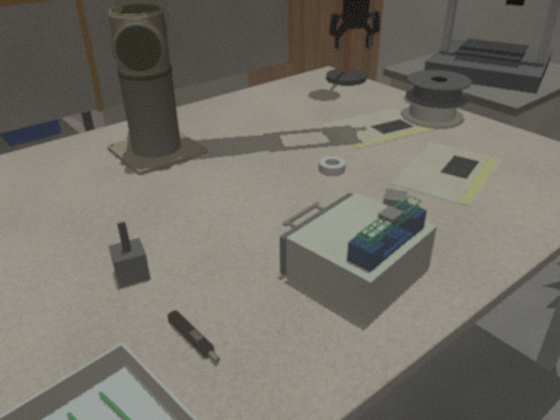

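The top view shows the cabinet roof at about (255,130), the handle bar at (262,190), the stand with stylus at (400,248), tape at (145,272), weights at (148,182) and the pen at (393,155). Next I'll enlarge the crops.

```bash
cat > h.py <<'E'
import numpy as np
def ray(f,u,v):
    F=210/np.tan(np.radians(float(f["vertical_fov"]))/2)
    return np.array([(u-float(f["cx"]))/F,(v-float(f["cy"]))/F,1.])
def at_z(f,u,v,z):
    R=f["R"];C=-R.T@f["t"];d=R.T@ray(f,u,v);return C+d*(z-C[2])/d[2]
def bydepth(f,u,v):
    return f["R"].T@(ray(f,u,v)*f["depth"][int(round(v)),int(round(u))]-f["t"])
def proj(f,X):
    F=210/np.tan(np.radians(float(f["vertical_fov"]))/2)
    c=f["R"]@np.array(X)+f["t"];return c[0]/c[2]*F+float(f["cx"]),c[1]/c[2]*F+float(f["cy"])
E
python3 - <<'E'
import cv2,numpy as np
a=cv2.imread("pics/top0.png")
def crop(n,x,y,w,h,s):cv2.imwrite(f"pics/{n}.png",cv2.resize(a[y:y+h,x:x+w],None,fx=s,fy=s,interpolation=cv2.INTER_CUBIC))
crop("cab",190,70,130,130,4.6153846) # 600
crop("stand",370,220,60,60,10)
E
```

```text
(no output)
```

View pics/cab.png

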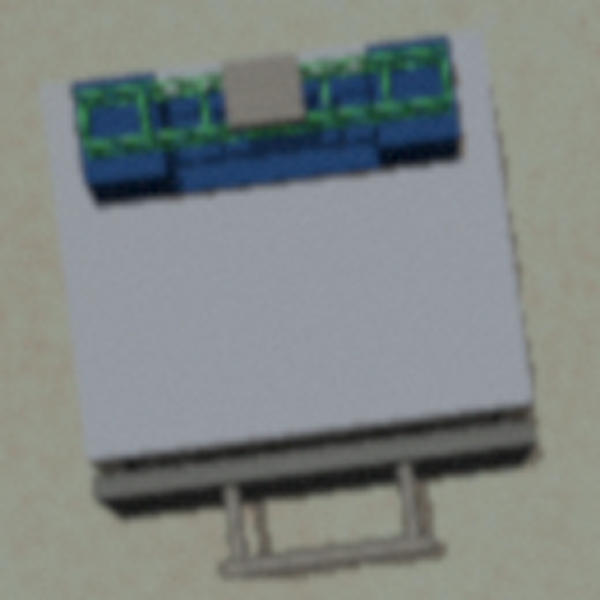

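View pics/stand.png

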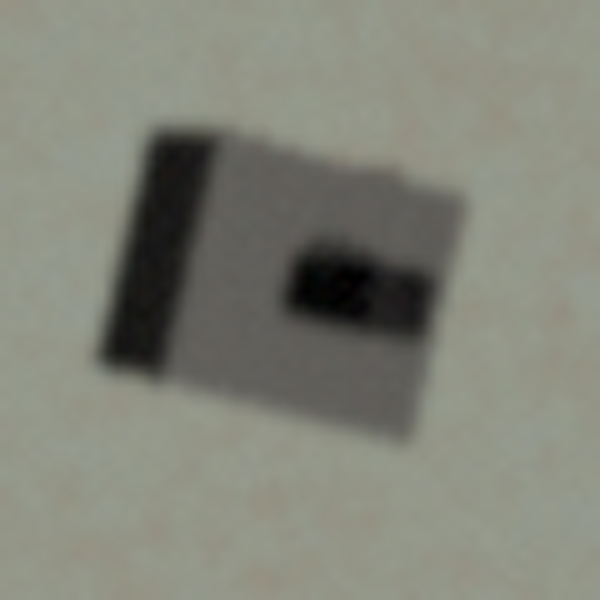

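The cabinet roof's front corners are at crop (92,460) and (530,405), and the bar ends are at (222,572) and (440,548). The stand-top corners are at (222,130), (468,200), (408,440) and (165,375). The stylus top is around (403,300).

```bash
python3 - <<'E'
import numpy as np
from h import *
t=dict(np.load("top0.npz"));s=dict(np.load("scene0.npz"))
k=130/600
C=lambda u,v:((u+.5)*k+190-.5,(v+.5)*k+70-.5)
S=lambda u,v:(u/10+370-.45,v/10+220-.45)
roof=[at_z(t,*C(*p),.1) for p in [(92,460),(530,405),(490,28),(42,85)]]
print("roof",np.round(roof,4)); 
for i in range(4): print(np.linalg.norm(roof[i]-roof[(i+1)%4]))
b=[at_z(t,*C(*p),.077) for p in [(222,569),(440,546)]]; print("bar",np.round(b,4),np.linalg.norm(b[0]-b[1]))
print("mid",(b[0]+b[1])/2)
q=(roof[0]+roof[1])/2; dy=roof[0]-roof[1]; print("front mid",q,"yaw",np.degrees(np.arctan2(-dy[0],dy[1])),"sideyaw",np.degrees(np.arctan2(*(roof[3]-roof[0])[[1,0]])),np.degrees(np.arctan2(*(roof[2]-roof[1])[[1,0]])))
d=b[0]-b[1];print("bar yaw",np.degrees(np.arctan2(-d[0],d[1])))
st=[at_z(t,*S(*p),.062) for p in [(222,130),(468,200),(408,440),(165,375)]]
print("stand",np.round(st,4),np.mean(st,axis=0))
for i in range(4):
    e=st[(i+1)%4]-st[i];print(np.linalg.norm(e),np.degrees(np.arctan2(e[1],e[0]))%90)
tp=[S(*p) for p in [(370,258),(436,270),(425,338),(365,325)]]
print("stylus top",at_z(t,*S(403,299),.122))
for n,p in dict(tape=(145,272),weights=(148,182),pen=(393,155)).items(): print(n,at_z(t,*p,.02))
# depth checks
print("depth roof",bydepth(t,255,150),"stand",bydepth(t,393,258),"sty",bydepth(t,410,250),"bar",bydepth(t,262,192))
# reproject in scene
for X in [(b[0]+b[1])/2, at_z(t,*S(403,299),.122)]: print(proj(s,X))
E
python3 -c "
import cv2
a=cv2.imread('pics/scene0.png')
cv2.imwrite('pics/sc1.png',cv2.resize(a[200:300,90:170],None,fx=6,fy=6,interpolation=2))
cv2.imwrite('pics/sc2.png',cv2.resize(a[180:280,260:380],None,fx=6,fy=6,interpolation=2))"
```

```text
roof [[ 0.6542  0.1366  0.1   ]
 [ 0.6829 -0.0771  0.1   ]
 [ 0.8705 -0.0568  0.1   ]
 [ 0.8397  0.1637  0.1   ]]
0.21557396523008918
0.1886982619075176
0.2226740602990324
0.18748690202823973
bar [[ 0.6034  0.0747  0.077 ]
 [ 0.6156 -0.034   0.077 ]] 0.10937641549921003
mid [0.60949924 0.02036039 0.077     ]
front mid [0.66856054 0.02973722 0.1       ] yaw 7.650288210157606 sideyaw 8.336385414429953 6.176871770140293
bar yaw 6.443992565136513
stand [[ 0.5142 -0.2846  0.062 ]
 [ 0.4982 -0.3421  0.062 ]
 [ 0.4423 -0.3275  0.062 ]
 [ 0.4571 -0.2708  0.062 ]] [ 0.47794799 -0.30626361  0.062     ]
0.0597236170134529 74.4611546771125
0.057742499705146756 75.32358031472523
0.058572418298868466 75.37815893438561
0.058708386412807824 76.44057344193726
stylus top [ 0.47784647 -0.30682024  0.122     ]
tape [0.41550678 0.30098268 0.02      ]
weights [0.6335195  0.29844261 0.02      ]
pen [ 0.70459876 -0.3012058   0.02      ]
depth roof [0.69860377 0.03466436 0.10087995] stand [ 0.4550519  -0.28677821  0.0629559 ] sty [ 0.47656476 -0.30772034  0.12023976] bar [0.60570288 0.01879574 0.078134  ]
(np.float64(298.5101149028493), np.float64(212.1532724498699))
(np.float64(119.47208113467957), np.float64(223.7139200089611))
```

View pics/sc1.png

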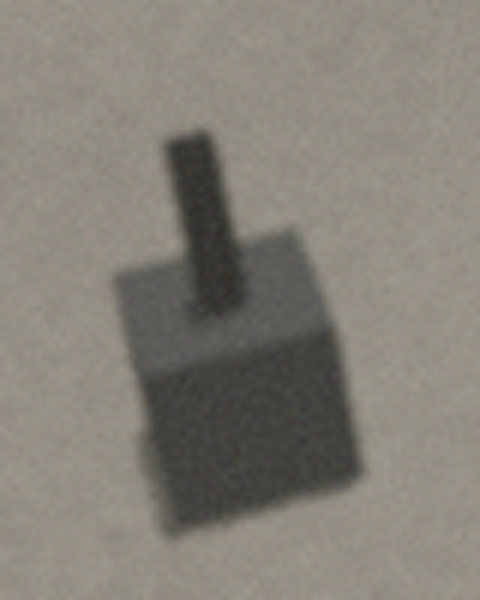

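View pics/sc2.png

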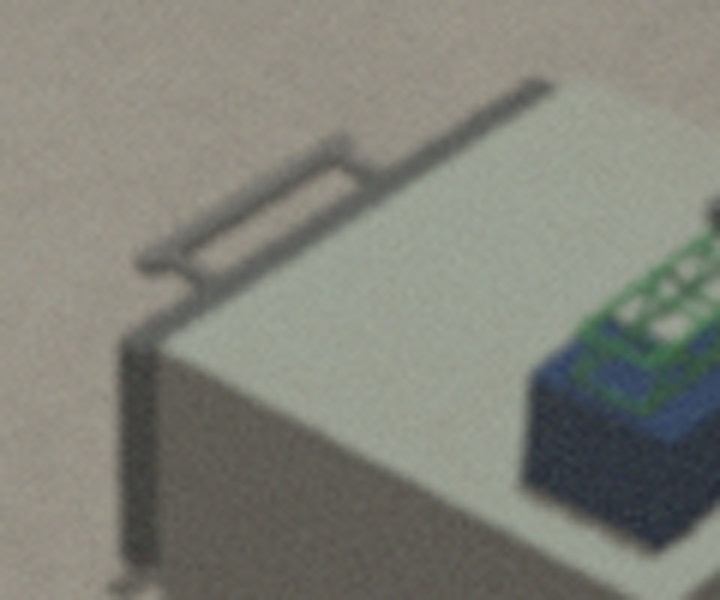

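Depth, sizes and heights agree: the bar mid is about (0.609, 0.020, 0.074) with yaw about 7°, and the stylus is at (0.478,-0.307). The implied drawer opening is about 8 mm. Now I'll go to the bar.

```bash
cat >> h.py <<'E'
from scipy.spatial.transform import Rotation as Ro
def down(deg):  # tool y (jaws) along world direction deg, z down
    a=np.radians(deg);c,s=np.cos(a),np.sin(a)
    return Ro.from_matrix(np.array([[s if 0 else -s,c,0],[c,s,0],[0,0,-1.]])).as_rotvec()
E
python3 - <<'E'
from rig import arm
from h import *
import cv2
p=np.array([.609,.0204,.2])
for d in (7,187):
    print(d,np.round(Ro.from_rotvec(down(d)).as_matrix(),2).tolist(),arm.solve_ik(p,down(d)))
d=min((7,187),key=lambda d:abs(arm.solve_ik(p,down(d))-arm.get_state()["joints"]).max())
arm.move_gripper(.045)
arm.move_ptp(p,down(d))
s=arm.get_state();print(d,s["clock"],s["ee_pos"],s["width"])
f=arm.grab_frame("wrist");np.savez("w1.npz",ee=s["ee_pos"],ori=s["orientation"],**f)
cv2.imwrite("pics/w1.png",f["pixels"][:,:,::-1]);print(f["vertical_fov"],f["cx"],f["cy"],f["hand_eye"])
E
```

```text
7 [[-0.12, 0.99, 0.0], [0.99, 0.12, -0.0], [-0.0, 0.0, -1.0]] [-5.06392929e-02  1.70985269e-01  1.50068824e+00 -4.44089210e-16
  1.46991915e+00 -1.72812341e-01]
187 [[0.12, -0.99, -0.0], [-0.99, -0.12, -0.0], [0.0, 0.0, -1.0]] NoneTraceback (most recent call last):
  File "<stdin>", line 7, in <module>
  File "<stdin>", line 7, in <lambda>
TypeError: unsupported operand type(s) for -: 'NoneType' and 'float'
```

```bash
cat >> h.py <<'E'
def wrist(arm,n):
    import cv2
    s=arm.get_state();f=arm.grab_frame("wrist");np.savez(n+".npz",ee=s["ee_pos"],ori=s["orientation"],**f)
    cv2.imwrite(f"pics/{n}.png",f["pixels"][:,:,::-1]);return f
def wz(f,u,v,z):
    F=210/np.tan(np.radians(float(f["vertical_fov"]))/2)
    x,y=u-float(f["cx"]),v-float(f["cy"]);r=np.hypot(x,y);th=r/F
    d=np.array([x/r*np.sin(th),y/r*np.sin(th),np.cos(th)])
    R=Ro.from_rotvec(f["ori"]).as_matrix();H=f["hand_eye"]
    C=R@H[:3,3]+f["ee"];d=R@H[:3,:3]@d
    return C+d*(z-C[2])/d[2]
E
python3 - <<'E'
from rig import arm
from h import *
p=np.array([.609,.0204,.2])
arm.move_gripper(.045)
arm.move_ptp(p,down(7))
s=arm.get_state();print(s["clock"],s["ee_pos"],s["width"])
f=wrist(arm,"w1");print(f["vertical_fov"],f["cx"],f["cy"],f["hand_eye"])
E
```

```text
2.8917 [0.60898545 0.02144113 0.20009572] 0.04529087205030359
65.70646984690485 277.0467392239403 213.73710661632143 [[-1.05856004e-04 -9.62912802e-01 -2.69812758e-01  6.73335256e-02]
 [ 9.99999959e-01 -1.73367558e-04  2.26386038e-04  7.28853038e-05]
 [-2.64766793e-04 -2.69812724e-01  9.62912781e-01 -1.42553452e-01]
 [ 0.00000000e+00  0.00000000e+00  0.00000000e+00  1.00000000e+00]]
```

View pics/w1.png

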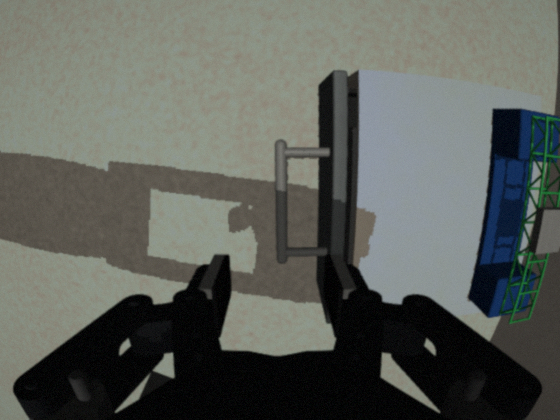

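The wrist view shows the bar running vertically from (281,141) to (282,262), between the finger tips, with the drawer front at column 340.

Run:
```python
from h import *
f=dict(np.load("w1.npz"))
a=wz(f,281,141,.077);b=wz(f,282,262,.077);print(a,b,np.linalg.norm(a-b),(a+b)/2);d=a-b
print(np.degrees(np.arctan2(-d[0],d[1])))
for p in [(358,71),(349,300)]: print(p,wz(f,*p,.1))
```

```text
[0.60564295 0.07563849 0.077     ] [ 0.61990801 -0.02938442  0.077     ] 0.1059872822165577 [0.61277548 0.02312704 0.077     ]
7.735039867413767
(358, 71) [0.65561586 0.13826132 0.1       ]
(349, 300) [ 0.68135579 -0.04920959  0.1       ]
```

Run:
```python
from rig import arm
from h import *
o=down(7.5)
arm.move_l([.611,.0218,.11],.15,o)
arm.move_l([.611,.0218,.057],.1)
s=arm.get_state();print(s["clock"],s["ee_pos"],s["wrist_force"])
arm.move_gripper(0.0,30)
s=arm.get_state();print(s["clock"],s["ee_pos"],s["wrist_force"],s["width"])
u=-np.array([np.cos(np.radians(7.5)),np.sin(np.radians(7.5)),0])
p0=np.array([.611,.0218,.057])
if .006<s["width"]<.016:
  arm.move_l(p0+.098*u,.06)
  s=arm.get_state();print(s["clock"],s["ee_pos"],s["wrist_force"],s["width"])
  for k in range(14):
    q=.098+.0025*(k+1)
    arm.move_l(p0+q*u,.03); s=arm.get_state(); F=s["wrist_force"]@-u
    print(round(q,4),round((s["ee_pos"]-p0)@u,4),round(F,1),round(s["width"],4),round(s["clock"],2))
    if F>12: break
```

```text
4.375 [0.61123207 0.02179051 0.05725325] [-0.11051302 -0.47603248 -0.78500438]
4.7833 [0.61171277 0.02177691 0.05799198] [0.32289762 0.15972441 3.89468276] 0.008561202097472813
6.5667 [0.51463751 0.0082919  0.05793619] [ 0.3525573  -3.89816582  6.08017068] 0.008981153879797664
0.1005 0.0999 -0.1 0.0088 6.82
0.103 0.1026 -1.0 0.0087 7.07
0.1055 0.1051 -0.2 0.0088 7.32
0.108 0.1076 -1.3 0.0088 7.57
0.1105 0.1101 -0.1 0.0089 7.82
0.113 0.1117 3.9 0.0087 8.07
0.1155 0.1117 19.8 0.0089 8.32
```

The drawer is at its stop: TCP travel halted at 111.7 mm and the force rose to 19.8 N. Now I'll relax, release and look.

Run:
```python
from rig import arm
from h import *
import cv2
u=-np.array([np.cos(np.radians(7.5)),np.sin(np.radians(7.5)),0]);p0=np.array([.611,.0218,.057])
p=p0+.1115*u
arm.move_l(p,.03);arm.wait(.1);s=arm.get_state();print(s["ee_pos"],s["wrist_force"],s["clock"])
arm.move_gripper(.035)
p[2]=.22;arm.move_l(p,.2)
c=p-.06*u; c[2]=.27
f=wrist(arm,"w2")
f=arm.grab_frame("top");np.savez("top1.npz",**f);cv2.imwrite("pics/top1.png",f["pixels"][:,:,::-1])
print(arm.get_state()["clock"],arm.get_state()["ee_pos"])
```

```text
[0.50137421 0.00644589 0.05790547] [ 2.33314911 -5.07534069  7.53506751] 8.7
10.1417 [0.49938549 0.00733352 0.21798494]
```

View pics/w2.png

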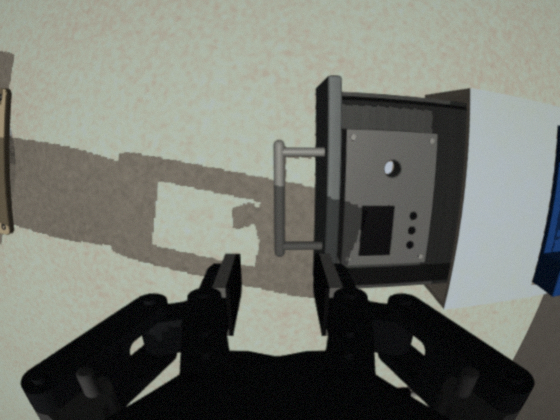

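View pics/top1.png

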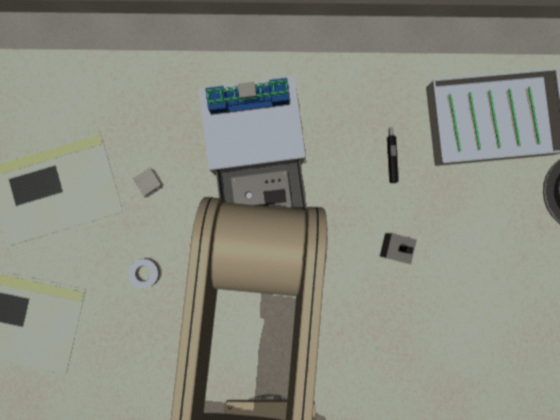

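The drawer is open and the hole is visible at wrist pixel (392,168), and at about (249,195) in the top view.

Run:
```python
from h import *
import cv2
f=dict(np.load("w2.npz"));t=dict(np.load("top1.npz"))
a=wz(f,279,141,.077);b=wz(f,280,254,.077);print("bar",a,b,np.linalg.norm(a-b),(a+b)/2)
print("ap wrist",wz(f,392,168,.075),"ap top",at_z(t,249,195,.075))
m=np.array([.5015,.0068]);c,s=np.cos(np.radians(7.5)),np.sin(np.radians(7.5))
print("geom",m+.105*np.array([c,s])+.03*np.array([-s,c]))
for n,im,x,y,w in [("w2c",cv2.imread("pics/w2.png"),362,138,60),("t1c",cv2.imread("pics/top1.png"),225,170,60)]:
    cv2.imwrite(f"pics/{n}.png",cv2.resize(im[y:y+w,x:x+w],None,fx=8,fy=8,interpolation=2))
```

```text
bar [0.49422372 0.06039962 0.077     ] [ 0.50900645 -0.04356372  0.077     ] 0.10500906522563794 [0.50161509 0.00841795 0.077     ]
ap wrist [0.60046627 0.05193515 0.075     ] ap top [0.59883804 0.04880829 0.075     ]
geom [0.60168592 0.0502486 ]
```

View pics/w2c.png

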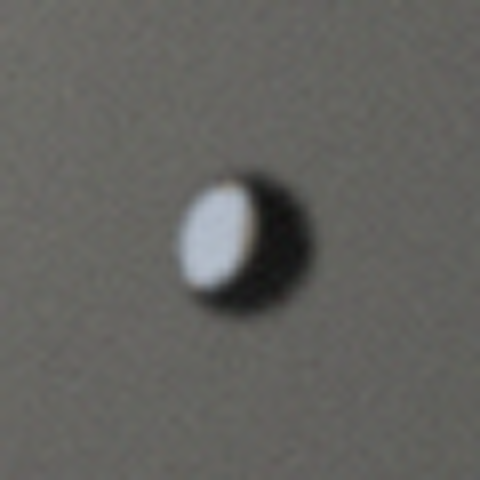

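View pics/t1c.png

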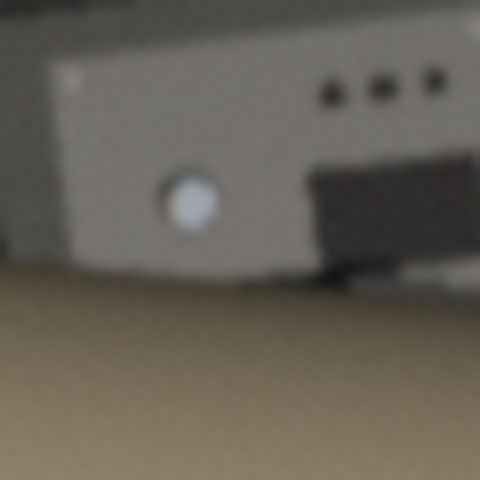

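Run:
```python
from rig import arm
from h import *
for d in (-14.6,75.4,165.4,-104.6):
    print(d,arm.solve_ik([.478,-.3065,.22],down(d)),arm.solve_ik([.601,.051,.15],down(d)))
arm.move_gripper(.06)
s=arm.get_state();arm.move_l([*s["ee_pos"][:2],.24],.2)
arm.move_ptp([.478,-.3065,.24],down(-14.6))
wrist(arm,"w3");s=arm.get_state();print(s["ee_pos"],s["clock"])
```

```text
-14.6 [-0.66046464  0.04908181  1.59500175  0.          1.4975091  -0.40564657] [-3.32783407e-04  1.89223243e-01  1.57308870e+00  0.00000000e+00
  1.37928071e+00  2.54485287e-01]
75.4 [-0.66046464  0.04908181  1.59500175  0.          1.4975091  -1.97644289] [-3.32783407e-04  1.89223243e-01  1.57308870e+00 -4.44089210e-16
  1.37928071e+00 -1.31631104e+00]
165.4 None None
-104.6 [-6.60464637e-01  4.90818073e-02  1.59500175e+00 -4.44089210e-16
  1.49750910e+00  1.16514976e+00] [-3.32783407e-04  1.89223243e-01  1.57308870e+00 -4.44089210e-16
  1.37928071e+00  1.82528161e+00]
[ 0.47851438 -0.30516802  0.23987527] 12.0083
```

View pics/w3.png

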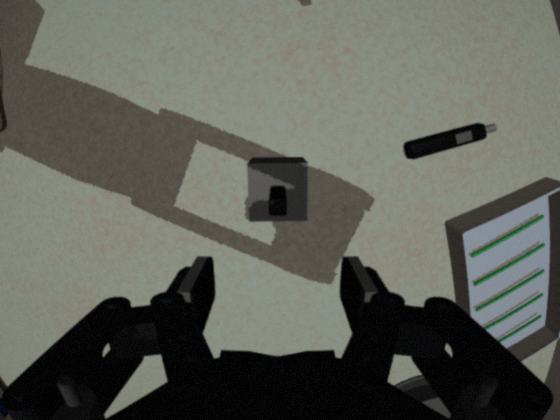

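Run:
```python
from h import *
import cv2
im=cv2.imread("pics/w3.png")[145:235,233:323]
im=cv2.convertScaleAbs(cv2.resize(im,None,fx=6.6667,fy=6.6667,interpolation=2),alpha=2.2)
cv2.imwrite("pics/w3c.png",im)
```

```text
(no output)
```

View pics/w3c.png

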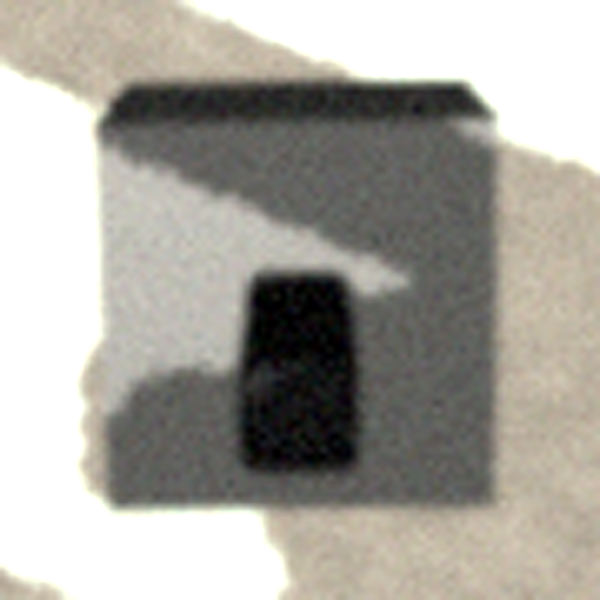

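Run:
```python
from h import *
f=dict(np.load("w3.npz"));k=.15
c=[wz(f,233+u*k-.4,145+v*k-.4,.062) for u,v in [(102,125),(495,122),(495,505),(108,505)]]
print(np.mean(c,0),[np.linalg.norm(c[i]-c[i-1]) for i in range(4)])
print(wz(f,233+298*k-.4,145+412*k-.4,.122))
e=c[2]-c[3];print(np.degrees(np.arctan2(e[1],e[0])))
```

```text
[ 0.47938547 -0.30534213  0.062     ] [np.float64(0.058898067441002525), np.float64(0.05838659901504012), np.float64(0.05936893638105975), np.float64(0.0598770665055127)]
[ 0.47918342 -0.30470345  0.122     ]
-14.53759617458085
```

Run:
```python
from rig import arm
from h import *
o=down(-14.55);x,y=.4788,-.3055
arm.move_l([x,y,.15],.2,o)
arm.move_l([x,y,.08],.1)
s=arm.get_state();print(s["clock"],s["ee_pos"],s["wrist_force"])
arm.move_gripper(0.0,60)
s=arm.get_state();print(s["clock"],s["ee_pos"],s["wrist_force"],s["width"])
if s["width"]>.01:
  arm.move_l([x,y,.20],.1)
  s=arm.get_state();print(s["clock"],s["ee_pos"],s["wrist_force"],s["width"])
  wrist(arm,"w4")
```

```text
13.4583 [ 0.4792543  -0.30587038  0.08075203] [ 0.07721233 -0.26979417 -0.41675986]
13.9333 [ 0.47913978 -0.30574023  0.08062132] [-0.65837571  0.23420979  3.04954553] 0.014056091424832806
15.2833 [ 0.47836506 -0.30516063  0.19896304] [-0.2701008   0.34131747 -1.28697613] 0.014163224559933435
```

View pics/w4.png

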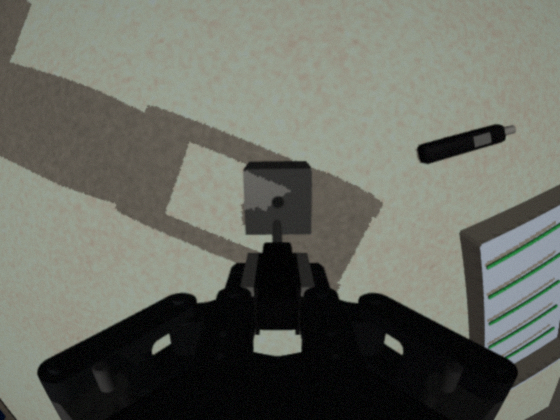

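Run:
```python
from h import *
import cv2
im=cv2.imread("pics/w4.png")[185:265,240:320]
cv2.imwrite("pics/w4c.png",cv2.convertScaleAbs(cv2.resize(im,None,fx=7,fy=7,interpolation=2),alpha=2.2))
```

```text
(no output)
```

View pics/w4c.png

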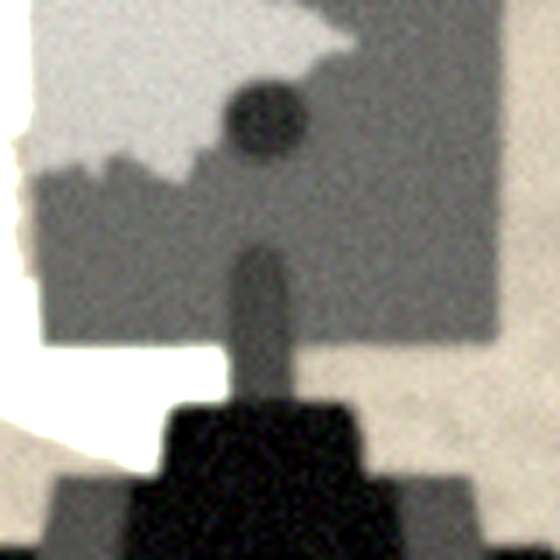

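Run:
```python
from h import *
f=dict(np.load("w4.npz"));R=Ro.from_rotvec(f["ori"]).as_matrix()
zt=f["ee"][2]-.0736
P=wz(f,240+260/7-.4,185+242/7-.4,zt);q=R.T@(P-f["ee"]);print("tip near rim, tool frame",q)
print("stand hole",wz(f,240+267/7-.4,185+118/7-.4,.062)); print(R)
```

```text
tip near rim, tool frame [0.00297165 0.00027214 0.07360168]
stand hole [ 0.47936879 -0.30490382  0.062     ]
[[ 2.51215739e-01  9.67930220e-01 -1.31965253e-03]
 [ 9.67930887e-01 -2.51214501e-01  1.03549494e-03]
 [ 6.70770990e-04 -1.53746507e-03 -9.99998593e-01]]
```

The tip lies on the TCP axis to within 1 mm (3 mm near-rim offset, as expected). Moving over the aperture.

Run:
```python
from rig import arm
from h import *
import cv2
o=down(-14.55)
arm.move_l([.4788,-.3055,.225],.2)
arm.move_ptp([.601,.0507,.20],o)
arm.move_l([.601,.0507,.165],.1); arm.wait(.2)
f=wrist(arm,"w5");s=arm.get_state();print(s["clock"],s["ee_pos"],s["wrist_force"],s["width"])
im=f["pixels"][:,:,::-1]
cv2.imwrite("pics/w5c.png",cv2.convertScaleAbs(cv2.resize(im[150:270,220:340],None,fx=5,fy=5,interpolation=2),alpha=1.8))
f=arm.grab_frame("scene");np.savez("s5.npz",**f);cv2.imwrite("pics/s5.png",f["pixels"][:,:,::-1])
```

```text
17.7667 [0.60151206 0.05070654 0.16592486] [-0.21702299  0.06819811 -0.20314888] 0.014301373145210343
```

View pics/w5c.png

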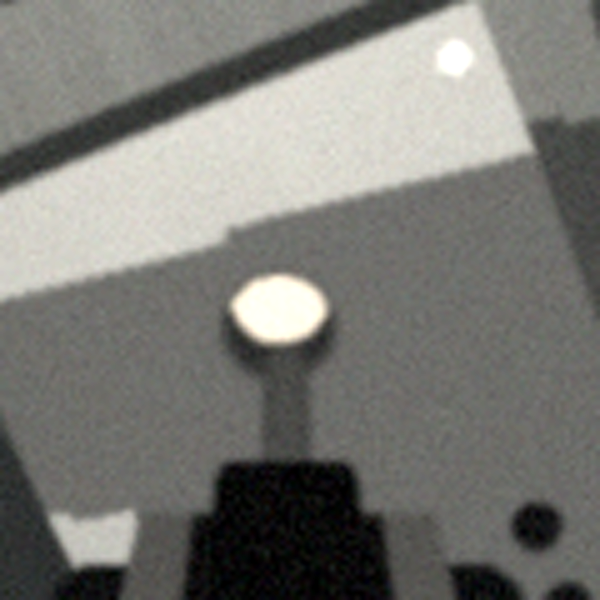

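View pics/s5.png

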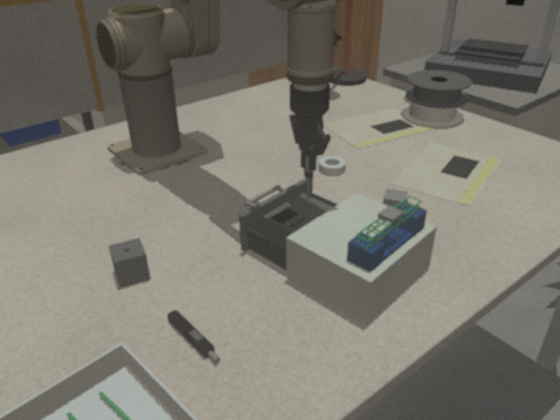

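The hole mouth in the crop spans x 222–333 and y 272–~380, and the shaft hangs in front of it at column 286.

Run:
```python
from h import *
f=dict(np.load("w5.npz"));R=Ro.from_rotvec(f["ori"]).as_matrix()
W=lambda u,v,z:wz(f,220+u/5-.4,150+v/5-.4,z)
for n,(u,v) in dict(c=(278,326),l=(222,322),r=(333,322),t=(278,272),b=(278,380)).items():
    P=W(u,v,.075);print(n,P,R.T@(P-f["ee"]))
```

```text
c [0.60119124 0.05202252 0.075     ] [ 0.00118646 -0.00089064  0.09101067]
l [0.59325741 0.05472845 0.075     ] [ 0.00181193 -0.00924985  0.0909979 ]
r [0.60929214 0.05055491 0.075     ] [0.00180154 0.0073191  0.09102369]
t [0.60329088 0.06005768 0.075     ] [ 0.0094914  -0.00087747  0.0910139 ]
b [0.59905073 0.04383499 0.075     ] [-0.00727625 -0.0009051   0.09100738]
```

The aperture at (0.601,0.052) agrees within 1.5 mm. Now inserting, and then pressing in small steps while monitoring force.

Run:
```python
from rig import arm
from h import *
x,y=.6006,.0516
arm.move_l([x,y,.16],.05);arm.wait(.2);b=arm.get_state()["wrist_force"]
arm.move_l([x,y,.130],.04);arm.wait(.2)
s=arm.get_state();print("in hole",s["clock"],s["ee_pos"],s["wrist_force"]-b)
if abs(s["wrist_force"]-b).max()<6:
  for z in np.arange(.128,.112,-.001):
    arm.move_l([x,y,z],.02);arm.wait(.1);s=arm.get_state();F=s["wrist_force"]-b
    print(round(z,4),np.round(s["ee_pos"],4),np.round(F,1),round(s["clock"],1),round(s["width"],4))
    if F[2]>11 or s["clock"]>40: break
```

```text
in hole 19.3667 [0.60086573 0.05160489 0.13044373] [-0.20742711 -0.8920568  -0.97826311]
0.128 [0.6005 0.0516 0.1279] [ 0.  -0.8 -0.4] 19.7 0.0142
0.127 [0.6006 0.0516 0.127 ] [ 0.2 -1.8 -0.5] 20.1 0.0145
0.126 [0.6008 0.0516 0.1262] [ 0.2 -0.8  1.3] 20.4 0.014
0.125 [0.6007 0.0516 0.1252] [-0.1  0.2  2.1] 20.8 0.0144
0.124 [0.6007 0.0516 0.1241] [ 0.8 -1.2  2.6] 21.1 0.0139
0.123 [0.6007 0.0516 0.1231] [-0.  -0.1  3.5] 21.5 0.0146
0.122 [0.6007 0.0516 0.1221] [ 0.3 -0.6  3.8] 21.8 0.0145
0.121 [0.6007 0.0516 0.1211] [ 0.7 -2.2  3.6] 22.2 0.0144
0.12 [0.6008 0.0516 0.1205] [-0.1 -0.9  5.9] 22.5 0.0144
0.119 [0.6013 0.0517 0.1203] [-0.3 -0.9 10.2] 22.9 0.0139
0.118 [0.6019 0.0517 0.1201] [-1.1 -0.  14. ] 23.2 0.014
```

Contact came at TCP z of about 0.1265 and the stop at about 0.1203, so 6 mm of travel, and the force is now about 14 N. I'll take one last look before handing in.

Run:
```python
from rig import arm
from h import *
import cv2
arm.wait(.4);s=arm.get_state();print(s["clock"],s["ee_pos"],s["wrist_force"],s["width"])
f=wrist(arm,"w6")
a=cv2.convertScaleAbs(cv2.resize(f["pixels"][130:270,210:350,::-1],(400,400),interpolation=2),alpha=1.8)
g=arm.grab_frame("scene")["pixels"][130:250,220:340,::-1]
cv2.imwrite("pics/fin.png",np.hstack([a,cv2.resize(g,(400,400),interpolation=2)]))
```

```text
23.6167 [0.60186673 0.05173945 0.12013581] [-1.03898246  0.21991225 13.44294453] 0.014589725281529157
```

View pics/fin.png

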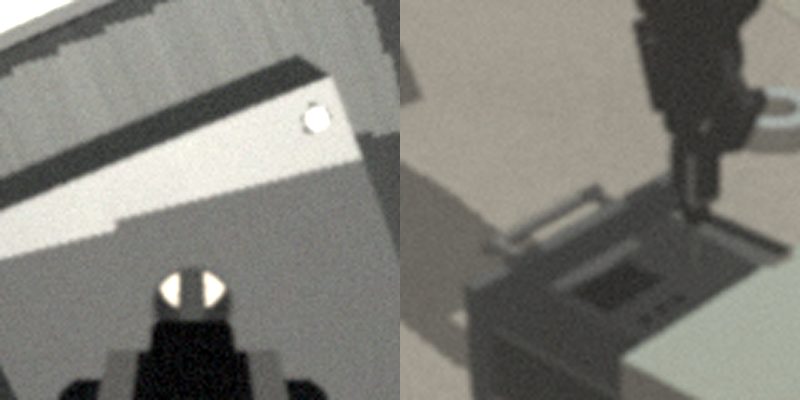

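The left half shows the shaft centred in the hole at (192,288), with the white cap visible on both sides of it. The right half shows the drawer still open. Handing in.

```bash
python3 -c "
from rig import arm
arm.job_done();s=arm.get_state();print(s['clock'],s['ee_pos'],s['wrist_force'],s['width'])"
```

```text
the job is handed in; nothing more can be done
the job is handed in; nothing more can be done
```

The job is handed in with the drawer open and the stylus, still gripped, holding the button down. `job_done()` gives no verdict, so success rests on the checks below.

- **Drawer:** I pulled it by the bar until it met its stop, where the gripper halted and the force rose to about 20 N. The last picture shows it still open.
- **Stylus:** I took it from the stand with a 60 N grip. The wrist camera put its tip within about 1 mm of the tool axis.
- **Button:** I lowered the tip through the hole and pressed in 1 mm steps. Contact came at a tool height of about 126.5 mm and the stop at about 120.3 mm, which is roughly the full 6 mm of travel.
- **Final state:** It was pushing at about 13 N, with the fingers 14.6 mm apart on the handle. The last wrist picture shows the shaft centred in the hole. The clock was at about 23.7 s of the 51 s allowed.
- **Disagreements:** The cameras differed by 2–4 mm on the bar and by about 3 mm at most on the hole. I corrected the hole position with a close wrist view before inserting.
- **Not measured:** I did not measure the bystanders again after the start. The arm did not go near them, and the wrist force gave no sign of a collision where I read it.

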